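Put the glaze pots back behind their own sample tiles

TASK

The glaze pots have been put back in the wrong bays of the rack. Rearrange them so that each one stands upright in the bay behind its own sample tile - blue pot behind the blue tile, green behind green, cream behind cream and the rust pot behind the brown tile - and the bay with the black brush rest is empty again; until then you may use that bay to park a pot. Set the pots down gently: don't drop one or tip it over.

Things in the scene. Friction and masses are not known exactly. Their poses are not given: they have to be found in the camera images.
- rack: Fixed wooden rack, 406 x 126 mm. Origin on the table under the middle bay; y along the row, x away from the robot. Five bays, centres at y 0, +-80, +-160 mm, 74 mm square inside; cork floors 20 mm, low front and back lips 25 mm, 6 mm thick dividers between bays 45 mm above the table. Neighbouring pots are close: fingers should close along x, tips above the lips. A tile or the rest lies before each bay.
- tile_blue: Dark blue fixed sample tile, 30 x 45 x 9 mm, glued flat on the rack's front ledge. Origin: centre of its underside, 6 mm above the table. Its x axis points level from the tile across the middle of its bay (away from the robot), y along the row. The centre of its bay is 62.5 mm from the origin along +x; the bay's floor lies 14 mm higher than the origin.
- tile_green: Grey-green fixed sample tile, 30 x 45 x 9 mm, glued flat on the rack's front ledge. Origin: centre of its underside, 6 mm above the table. Its x axis points level from the tile across the middle of its bay (away from the robot), y along the row. The centre of its bay is 62.5 mm from the origin along +x; the bay's floor lies 14 mm higher than the origin.
- tile_cream: Cream-white fixed sample tile, 30 x 45 x 9 mm, glued flat on the rack's front ledge. Origin: centre of its underside, 6 mm above the table. Its x axis points level from the tile across the middle of its bay (away from the robot), y along the row. The centre of its bay is 62.5 mm from the origin along +x; the bay's floor lies 14 mm higher than the origin.
- tile_brown: Brown fixed sample tile, 30 x 45 x 9 mm, glued flat on the rack's front ledge. Origin: centre of its underside, 6 mm above the table. Its x axis points level from the tile across the middle of its bay (away from the robot), y along the row. The centre of its bay is 62.5 mm from the origin along +x; the bay's floor lies 14 mm higher than the origin.
- brush_rest: Black brush rest with three ridges, 26 x 45 x 11 mm, fixed on the ledge before the spare bay, which is no pot's own and is empty at the start. Origin: centre of its underside, 6 mm above the table; axes as for the tiles: the spare bay's centre is 62.5 mm from the origin along +x, its floor 14 mm higher.
- pot_blue_center (a point): Closed glaze pot, blue body and white lid, a dab of blue glaze on the lid; loose, 80 to 170 g, round, 49 mm across (lid and body), 51 mm high, upright in a bay. The point is its centre, 25.5 mm above its foot; z is its axis, up. Hard: grip it across its diameter at or above half height, with 20 to 40 N.
- pot_green_center (a point): Closed glaze pot, green body and white lid, a dab of green glaze on the lid; loose, 80 to 170 g, round, 49 mm across (lid and body), 51 mm high, upright in a bay. The point is its centre, 25.5 mm above its foot; z is its axis, up. Hard: grip it across its diameter at or above half height, with 20 to 40 N.
- pot_rust_center (a point): Closed glaze pot, rust-orange body and white lid, a dab of rust-orange glaze on the lid; loose, 80 to 170 g, round, 49 mm across (lid and body), 51 mm high, upright in a bay. The point is its centre, 25.5 mm above its foot; z is its axis, up. Hard: grip it across its diameter at or above half height, with 20 to 40 N.
- pot_cream_center (a point): Closed glaze pot, cream body and black lid, the biggest of the four, a dab of cream glaze on the lid; loose, 80 to 170 g, round, 57 mm across (lid and body), 63 mm high, upright in a bay. The point is its centre, 31.5 mm above its foot; z is its axis, up. Hard: grip it across its diameter at or above half height, with 20 to 40 N.
Not all that is in view belongs to the job. Leave any pink, purple or yellow look-alike of the part that bears pot_blue_center alone.

How it is judged:
By the outcome, as a careful person would: the job done as asked, in the order asked, and still so for the second after the job is handed in, with the robot touching nothing.
It also fails if it takes over 104 s, if anything falls off the work surface, if the arm or the gripper's body presses on something with over 40 N, if the wrist force passes 120 N, or if a joint passes its speed limit or range.

ROBOT

A 6-joint arm with a two-finger parallel gripper is mounted at the origin on a cart in front of the work surface, level with it; the furniture and walls round the work are solid. World frame = base frame: x ahead of the robot, y to its left, z up, the work surface at z = 0. Lengths are in m, angles in rad, forces in N, time in s.
With the tool pointing down it reaches from about 0.3 to 0.75 m from the base axis. Payload 8.5 kg.
Tool frame: the origin (TCP) lies at the very end of the fingers, on their centre line; the grasp point (between the pads) lies 19 mm behind it; z points along the fingers, y is the line along which they close (so a half turn about z gives the same grasp; the last joint's range is limited). The gripper opens to 88 mm and grips with 3 to 60 N. Pads are 18 mm wide; open, the fingers measure 123 mm over their backs; the gripper's body (75 mm by 187 mm) begins 45 mm behind the grasp point.
Start: joints at [1.129, 0.381, 1.297, -0, 1.464, -0.215], TCP at [0.124, 0.536, 0.239] pointing down, gripper open.
Joint ranges: [-3.11, 3.11], [-0.89, 2.33], [0.22, 2.48], [-1.42, 4.56], [0.17, 2.85], [-2.88, 2.88]. Speed limits (rad/s): [2.39, 2.39, 3.14, 3.14, 3.14, 3.14].

INTERFACE

Orientations are given as a rotation vector (axis times angle).
In Python, from rig import sensors, snapshot, workorder gives the robot as it stands.
- The arm moves only by the tool jog_arm, never from a script. Its argument "commands" is a list of rows, each an object with "slide": the shift along the tool's x, y, z in cm, a list of three; "dr": the turn, a rotation vector about the tool's x, y, z in degrees, a list of three; "jaw": the opening, from -1 (shut) to 1 (fully open). A call has exactly 10 rows; each row shifts and turns the commanded pose from where the row before left it, along the tool's axes as they then stand; what a row does not reach is not made up. A row lasts 1/12 s, in which the tool goes at most 41.7 mm and 7.16 degrees, less where a joint would pass 70% of its speed; a pose out of reach is approached as far as the arm can. A call with a gripper value outside its range is refused whole. The fingers move at their own pace and stop on an object; "force" is the grip in N (left out, the last holds). Time passes only in rows, so rows that do not move let the fingers close, or fill a call up. It gives the time, the measured TCP pose, the force, the opening and the grip force at its end, in the units of the state.
- sensors.state(): the state, without advancing time (a new reading comes with each control period).
- snapshot(name): name is "scene" or "top" or "wrist"; returns a dict with "pixels" (384x512x3 uint8, red, green, blue), "z_map" (384x512 float32, m along the optical axis (not along the pixel's ray), 0 where there is no reading), "vertical_fov" (degrees; the focal length in pixels is half the picture's height over the tangent of half this angle, whatever the lens; pixels are square), "cx", "cy" (the principal point, pixels), "T" (4x4, takes a point from camera to world coordinates); the wrist camera has in their place "hand_eye" (4x4, takes a point from camera to tool coordinates, whose origin is the TCP and whose axes are the flange's). Camera axes: x right, y down, z forward; pixel columns grow to the right and rows downward; lengths in m; the calibration is good to about 2 mm. The wrist camera is an equidistant fisheye: a pixel r from the principal point sees the ray r / f radians off the axis. A picture is of the moment at which its call begins: read the wrist's pose just before it.
- workorder.finish_job(): hands the job in; it is judged then, once.
The state is a dict: "clock": time; "q": joint angles; "joint_vel": joint speeds; "tau": joint torques, N m; "position": TCP position; "orientation": TCP orientation; "ft_force": force on the tool from outside, world axes, zero at the start; "ft_torque": the same for the moment, N m; "width": finger opening in m; "grasp_force": force on a finger pad.
Only numpy, scipy, OpenCV 4.12 (cv2) and the standard library are available. Lean on these libraries where they do the work, as an engineer would, in place of code of your own. Each camera call takes 0.05 s, during which the arm holds its last target. There are 200 camera calls.

## Working session

There is one attempt and no reset: what is moved stays moved. The work goes in short steps, Python scripts to look and compute and a tool call to move; the robot and the scene stay as the last step left them, time stands still between calls to the robot, and variables do not carry over. Pictures are saved under pics/ and viewed, at most 14 in all, crops included, and the job is handed in when it is done.

Besides the shell and the picture viewer there is one more tool, called after "Request:" as name(argument=value, ...), one argument or row to a line, values as JSON. jog_arm: Moves the arm, as the interface text tells. Its arguments: {"type":"object","properties":{"commands":{"type":"array"},"force":{"type":"number"}},"required":["commands"]}

```bash
mkdir -p pics; ls; python3 - <<'E'
from rig import sensors,snapshot
import cv2,numpy as np
s=sensors.state();print({k:np.round(v,3) for k,v in s.items()})
ims=[]
for n in("scene","top"):
    d=snapshot(n);np.savez(f"{n}.npz",**d)
    cv2.imwrite(f"pics/{n}0.png",d["pixels"][...,::-1]);print(n,d["vertical_fov"],d["cx"],d["cy"],np.round(d["T"],3).tolist())
E
```

```text
pics
{'clock': np.float64(0.0), 'q': array([ 1.129,  0.381,  1.298, -0.   ,  1.464, -0.215]), 'joint_vel': array([-0.001, -0.001,  0.   ,  0.001, -0.001, -0.002]), 'tau': array([-1.0000e-03, -4.3793e+01, -2.2455e+01,  7.1000e-02,  3.5000e-02,
       -0.0000e+00]), 'position': array([0.124, 0.536, 0.238]), 'orientation': array([-3.550e-01, -3.121e+00,  2.000e-03]), 'ft_force': array([ 0.736,  0.147, -0.275]), 'ft_torque': array([-0.019,  0.019,  0.01 ]), 'grasp_force': np.float64(0.0), 'width': np.float64(0.088)}
scene 49.40324865857579 251.73241020900565 187.79129594466087 [[0.769, -0.345, 0.538, 0.052], [-0.639, -0.409, 0.651, -0.654], [-0.004, -0.845, -0.535, 0.572], [0.0, 0.0, 0.0, 1.0]]
top 48.57645342324733 251.98295644790133 190.66758286018515 [[0.02, -0.99, 0.137, 0.396], [-1.0, -0.017, 0.024, -0.065], [-0.022, -0.138, -0.99, 1.096], [0.0, 0.0, 0.0, 1.0]]
```

View pics/scene0.png

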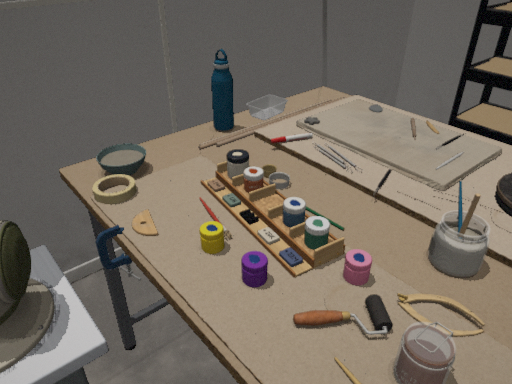

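View pics/top0.png

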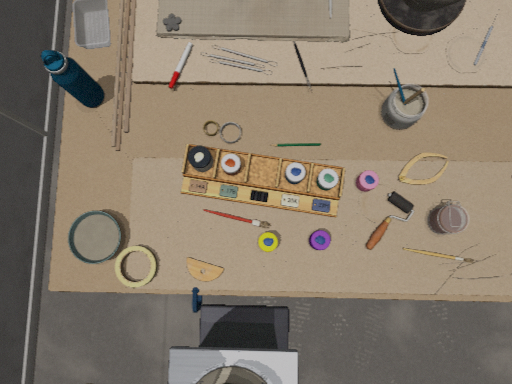

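Top view: the rack is at cols 182–345, rows 145–215. From left to right:
- The pots are cream (200,157), rust (231,162), an empty bay (264,170), blue (295,173) and green (328,179).
- The tiles are brown, green, the brush rest, cream and blue.
- The pink (368,181), purple (320,240) and yellow (268,242) look-alikes stand outside the rack.

Next I confirm this in a crop and measure.

```bash
cat > h.py <<'E'
import numpy as np,cv2
def cast(d,uv,z):
    f=192/np.tan(np.radians(d["vertical_fov"])/2);T=d["T"]
    r=T[:3,:3]@np.array([(uv[0]-d["cx"])/f,(uv[1]-d["cy"])/f,1]);o=T[:3,3]
    return (o+r*(z-o[2])/r[2])
def pts(d):
    f=192/np.tan(np.radians(d["vertical_fov"])/2);v,u=np.mgrid[:384,:512];z=d["z_map"]
    P=np.stack([(u-d["cx"])/f*z,(v-d["cy"])/f*z,z],-1);return P@d["T"][:3,:3].T+d["T"][:3,3]
E
python3 - <<'E'
from h import *
d=dict(np.load("top.npz"));im=d["pixels"];P=pts(d);h=P[...,2]
c=im[135:225,170:355];cv2.imwrite("pics/crop0.png",cv2.resize(c[...,::-1],None,fx=4,fy=4,interpolation=cv2.INTER_CUBIC))
roi=np.zeros(h.shape,bool);roi[135:225,170:355]=1
n,l,s,ce=cv2.connectedComponentsWithStats(((h>.058)&roi).astype(np.uint8))
for i in range(1,n):
    if s[i,4]>80:
        m=l==i;zt=np.median(h[m]);pp=P[m];print("pot",ce[i].round(1),s[i],zt.round(4),cast(d,ce[i],zt).round(4))
# tiles: top at z=.015 -- colours by pixel distance to wood
hsv=cv2.cvtColor(im,cv2.COLOR_RGB2HSV)
for u,v in[(198,187),(229,191),(259,196),(290,201),(321,205)]:print(u,v,im[v,u],hsv[v,u],h[v,u].round(3),cast(d,(u,v),.015).round(3))
# rack outline
m=((h>.012)&roi).astype(np.uint8);m[:, 350:]=0
cn=max(cv2.findContours(m,0,1)[0],key=cv2.contourArea);print(cv2.boundingRect(cn))
E
```

```text
pot [198.9 156.9] [187 145  25  25 456] 0.0836 [0.6173 0.0907 0.0836]
pot [230.  162.7] [221 153  19  20 307] 0.0717 [0.6066 0.0155 0.0717]
pot [294.5 171.6] [285 162  20  20 313] 0.0719 [ 0.5869 -0.1428  0.0719]
pot [327. 178.] [317 168  21  21 329] 0.0719 [ 0.5723 -0.2218  0.0719]
198 187 [156 128 103] [ 14  87 156] 0.016 [0.553 0.101 0.015]
229 191 [113 130 118] [ 69  33 130] 0.014 [0.544 0.02  0.015]
259 196 [29 32 34] [102  38  34] 0.019 [ 0.533 -0.057  0.015]
290 201 [148 145 130] [ 25  31 148] 0.016 [ 0.521 -0.136  0.015]
321 205 [ 88  99 124] [111  74 124] 0.018 [ 0.512 -0.215  0.015]
(181, 144, 164, 56)
```

View pics/crop0.png

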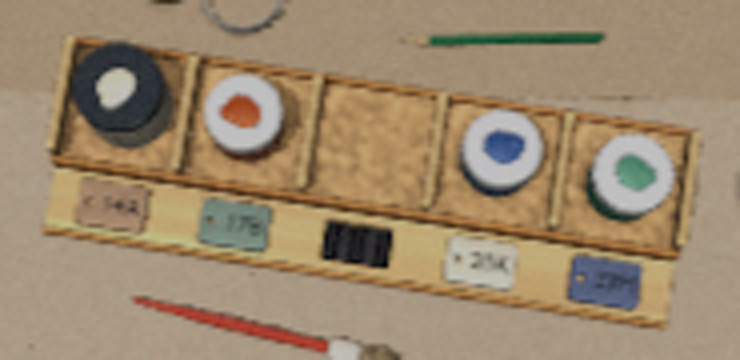

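The crop confirms it: cream pot behind brown (crop 115,90), rust behind green (240,115), empty behind the rest, blue behind cream (500,150), green behind blue (632,172). Now the rack frame.

```bash
python3 - <<'E'
from h import *
d=dict(np.load("top.npz"))
g=lambda p:(p[0]/4+170-.375,p[1]/4+135-.375)
t=np.array([cast(d,g(p),.015)[:2] for p in[(112,203),(235,223),(357,245),(480,262),(605,281)]])
v=np.array([cast(d,g(p),.045)[:2] for p in[(61,97),(187,113),(312,131),(435,150),(563,170),(690,187)]])
for a in(t,v):
    k=np.arange(len(a))-(len(a)-1)/2
    s=(k[:,None]*(a-a.mean(0))).sum(0)/(k@k);print(a.mean(0),np.hypot(*s),np.degrees(np.arctan2(s[0],-s[1])))
    print((a-a.mean(0)-k[:,None]*s).round(4).tolist())
k=np.arange(5)-2;s=(k[:,None]*(t-t.mean(0))).sum(0);s/=np.hypot(*s)
xa=np.array([-s[1],s[0]])  # rack x
print("xa",xa,"yaw",np.degrees(np.arctan2(xa[1],xa[0])))
for c0 in(t.mean(0)+.0625*xa,v.mean(0)):print("bays",[(c0+.08*i*s).round(4).tolist() for i in k])
from rig import sensors
from scipy.spatial.transform import Rotation as R
print(R.from_rotvec(sensors.state()["orientation"]).as_matrix().round(3))
E
```

```text
[ 0.53434385 -0.05650392] 0.07983811229315392 -8.076092133231008
[[0.0006, 0.0003], [0.0002, -0.0004], [-0.0015, -0.0], [0.0001, 0.0003], [0.0006, -0.0001]]
[ 0.59491611 -0.06594634] 0.07967724879971978 -7.4979137404664105
[[-0.0008, 0.0006], [0.0006, -0.0006], [0.0007, -0.0007], [0.0002, 0.0009], [-0.0008, -0.0001], [0.0001, -0.0]]
xa [ 0.99008237 -0.14048811] yaw -8.07609213323101
bays [[0.6187, 0.0931], [0.6075, 0.0139], [0.5962, -0.0653], [0.585, -0.1445], [0.5737, -0.2237]]
bays [[0.6174, 0.0925], [0.6062, 0.0133], [0.5949, -0.0659], [0.5837, -0.1452], [0.5724, -0.2244]]
[[-0.974  0.225 -0.001]
 [ 0.225  0.974 -0.001]
 [ 0.    -0.001 -1.   ]]
```

Request:
jog_arm(
  commands=[
    {"slide":[0,0,0],"dr":[0,0,7],"jaw":1},
    {"slide":[0,0,0],"dr":[0,0,7],"jaw":1},
    {"slide":[0,0,0],"dr":[0,0,7],"jaw":1},
    {"slide":[0,0,0],"dr":[0,0,7],"jaw":1},
    {"slide":[0,0,0],"dr":[0,0,7],"jaw":1},
    {"slide":[0,0,0],"dr":[0,0,7],"jaw":1},
    {"slide":[0,0,0],"dr":[0,0,7],"jaw":1},
    {"slide":[0,0,0],"dr":[0,0,7],"jaw":1},
    {"slide":[0,0,0],"dr":[0,0,7],"jaw":1},
    {"slide":[0,0,0],"dr":[0,0,7],"jaw":1},
  ],
  force=30,
)

```text
clock: 0.93
position: [0.1236, 0.5357, 0.2384]
orientation: [2.089, 2.346, -0.001]
ft_force: [-0.2, 0.5, -0.3]
width: 0.0881
grasp_force: 0.0
```

Request:
jog_arm(
  commands=[
    {"slide":[0,0,0],"dr":[0,0,7],"jaw":1},
    {"slide":[0,0,0],"dr":[0,0,7],"jaw":1},
    {"slide":[0,0,0],"dr":[0,0,0.8],"jaw":1},
    {"slide":[-2,3,0],"dr":[0,0,0],"jaw":1},
    {"slide":[-2,3,0],"dr":[0,0,0],"jaw":1},
    {"slide":[-2,3,0],"dr":[0,0,0],"jaw":1},
    {"slide":[-2,3,0],"dr":[0,0,0],"jaw":1},
    {"slide":[-2,3,0],"dr":[0,0,0],"jaw":1},
    {"slide":[-2,3,0],"dr":[0,0,0],"jaw":1},
    {"slide":[-2,3,0],"dr":[0,0,0],"jaw":1},
  ],
)

```text
clock: 1.77
position: [0.3137, 0.3673, 0.2387]
orientation: [-2.363, -2.07, 0.0]
ft_force: [0.7, 0.6, -0.4]
width: 0.0883
grasp_force: 0.0
```

Request:
jog_arm(
  commands=[
    {"slide":[-2.1,3.1,0],"dr":[0,0,0],"jaw":1},
    {"slide":[-2.1,3.1,0],"dr":[0,0,0],"jaw":1},
    {"slide":[-2.1,3.1,0],"dr":[0,0,0],"jaw":1},
    {"slide":[-2.1,3.1,0],"dr":[0,0,0],"jaw":1},
    {"slide":[-2.1,3.1,0],"dr":[0,0,0],"jaw":1},
    {"slide":[-2.1,3.1,0],"dr":[0,0,0],"jaw":1},
    {"slide":[-2.1,3.1,0],"dr":[0,0,0],"jaw":1},
    {"slide":[-2.1,3.1,0],"dr":[0,0,0],"jaw":1},
    {"slide":[-2.1,3.1,0],"dr":[0,0,0],"jaw":1},
    {"slide":[-2.1,3.1,0],"dr":[0,0,0],"jaw":1},
  ],
)

```text
clock: 2.6
position: [0.5924, 0.1171, 0.2385]
orientation: [-2.363, -2.069, 0.001]
ft_force: [0.3, 0.3, -0.2]
width: 0.0882
grasp_force: 0.0
```

Request:
jog_arm(
  commands=[
    {"slide":[-2,3,0],"dr":[0,0,0],"jaw":1},
    {"slide":[0,0,2],"dr":[0,0,0],"jaw":1},
    {"slide":[0,0,2],"dr":[0,0,0],"jaw":1},
    {"slide":[0,0,2],"dr":[0,0,0],"jaw":1},
    {"slide":[0,0,0],"dr":[0,0,0],"jaw":1},
    {"slide":[0,0,0],"dr":[0,0,0],"jaw":1},
    {"slide":[0,0,0],"dr":[0,0,0],"jaw":1},
    {"slide":[0,0,0],"dr":[0,0,0],"jaw":1},
    {"slide":[0,0,0],"dr":[0,0,0],"jaw":1},
    {"slide":[0,0,0],"dr":[0,0,0],"jaw":1},
  ],
)

```text
clock: 3.43
position: [0.6186, 0.0948, 0.1797]
orientation: [2.366, 2.065, 0.002]
ft_force: [0.8, 0.2, -0.7]
width: 0.0878
grasp_force: 0.0
```

```bash
cat >> h.py <<'E'
from scipy.spatial.transform import Rotation as R
RX=np.array([np.cos(np.radians(-7.8)),np.sin(np.radians(-7.8))]);RY=np.array([-RX[1],RX[0]])
def wrist(name):
    from rig import sensors,snapshot
    s=sensors.state();d=snapshot("wrist");cv2.imwrite(f"pics/{name}.png",d["pixels"][...,::-1])
    T=np.eye(4);T[:3,:3]=R.from_rotvec(s["orientation"]).as_matrix();T[:3,3]=s["position"]
    d["T"]=T@d["hand_eye"];M=T[:3,:3]
    print("tcp",s["position"].round(4),"tool-y yaw",np.degrees(np.arctan2(M[1,1],M[0,1])).round(2),"tilt",np.degrees(np.arccos(-M[2,2])).round(2));return s,d
def fish(d,uv,z):
    f=192/np.tan(np.radians(d["vertical_fov"])/2);a=np.array([uv[0]-d["cx"],uv[1]-d["cy"]]);r=np.hypot(*a)+1e-9
    c=np.r_[np.sin(r/f)*a/r,np.cos(r/f)];c=d["T"][:3,:3]@c;o=d["T"][:3,3]
    return o+c*(z-o[2])/c[2]
def slide_to(s,p):
    M=R.from_rotvec(s["orientation"]).as_matrix();return (M.T@(np.asarray(p)-s["position"])*100).round(2)
E
python3 - <<'E'
from h import *
s,d=wrist("w1");print(d["vertical_fov"],d["cx"],d["cy"],d["hand_eye"].round(3).tolist());np.savez("w1.npz",**d)
print("to cream pot",slide_to(s,[.617,.091,.16]))
E
```

```text
tcp [0.6186 0.0948 0.1797] tool-y yaw -7.76 tilt 0.09
65.70646984690485 254.30441472996452 192.22639487628163 [[0.0, -0.95, -0.313, 0.082], [1.0, -0.0, 0.001, 0.001], [-0.001, -0.313, 0.95, -0.147], [0.0, 0.0, 0.0, 1.0]]
to cream pot [-0.4  -0.11  1.97]
```

View pics/w1.png

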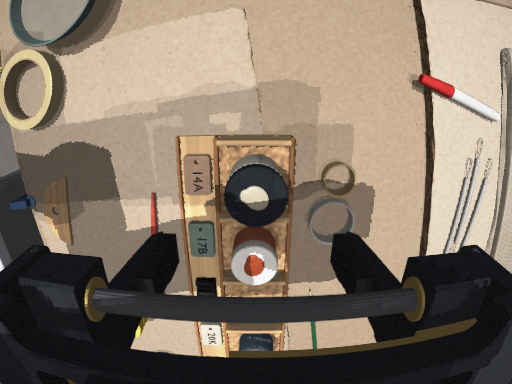

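The wrist view shows the cream pot's black lid at about (256,194), the rust pot's white lid at about (254,262), the brown tile at (198,174) and the green tile at (202,239).

```bash
python3 - <<'E'
from h import *
d=dict(np.load("w1.npz"));im=d["pixels"].astype(int)
def big(m):
    m=m.astype(np.uint8);c=max(cv2.findContours(m,0,1)[0],key=cv2.contourArea);return cv2.fitEllipse(cv2.convexHull(c)),cv2.boundingRect(c)
g=im.max(-1)
m=np.zeros(g.shape,bool);m[150:235,216:295]=1
e,b=big(m&(g<62));print("cream",e,b,fish(d,e[0],.083).round(4))
m=np.zeros(g.shape,bool);m[236:290,220:290]=1
e,b=big(m&(im.min(-1)>125));print("rust",e,b,fish(d,e[0],.071).round(4))
for n,p in(("brown",(198,174.5)),("green",(202,239.5))):
    q=fish(d,p,.015)[:2];print(n,q.round(4),"bay",(q+.0625*RX).round(4))
E
```

```text
cream ((255.75265502929688, 195.21206665039062), (62.82075500488281, 64.46834564208984), 74.95601654052734) (224, 164, 65, 64) [0.6207 0.093  0.083 ]
rust ((257.28436279296875, 264.5434265136719), (39.16204833984375, 54.897132873535156), 83.39180755615234) (231, 246, 54, 40) [0.6119 0.0156 0.071 ]
brown [0.5586 0.1023] bay [0.6205 0.0938]
green [0.5474 0.0235] bay [0.6093 0.015 ]
```

Request:
jog_arm(
  commands=[
    {"slide":[-0.25,0.1,2],"dr":[0,0,0],"jaw":1},
    {"slide":[0,0,2],"dr":[0,0,0],"jaw":1},
    {"slide":[0,0,2],"dr":[0,0,0],"jaw":1},
    {"slide":[0,0,2],"dr":[0,0,0],"jaw":1},
    {"slide":[0,0,2],"dr":[0,0,0],"jaw":1},
    {"slide":[0,0,2],"dr":[0,0,0],"jaw":1},
    {"slide":[0,0,2],"dr":[0,0,0],"jaw":1},
    {"slide":[0,0,0],"dr":[0,0,0],"jaw":1},
    {"slide":[0,0,0],"dr":[0,0,0],"jaw":1},
    {"slide":[0,0,0],"dr":[0,0,0],"jaw":1},
  ],
)

```text
clock: 4.32
position: [0.6198, 0.0921, 0.0401]
orientation: [2.366, 2.065, 0.002]
ft_force: [0.5, 0.0, 0.1]
width: 0.0881
grasp_force: 0.0
```

Request:
jog_arm(
  commands=[
    {"slide":[0,0,0],"dr":[0,0,0],"jaw":-1},
    {"slide":[0,0,0],"dr":[0,0,0],"jaw":-1},
    {"slide":[0,0,0],"dr":[0,0,0],"jaw":-1},
    {"slide":[0,0,0],"dr":[0,0,0],"jaw":-1},
    {"slide":[0,0,0],"dr":[0,0,0],"jaw":-1},
    {"slide":[0,0,0],"dr":[0,0,0],"jaw":-1},
    {"slide":[0,0,0],"dr":[0,0,0],"jaw":-1},
    {"slide":[0,0,0],"dr":[0,0,0],"jaw":-1},
    {"slide":[0,0,0],"dr":[0,0,0],"jaw":-1},
    {"slide":[0,0,0],"dr":[0,0,0],"jaw":-1},
  ],
  force=30,
)

```text
clock: 5.15
position: [0.6192, 0.0921, 0.039]
orientation: [2.367, 2.065, 0.001]
ft_force: [-0.1, 1.1, 3.7]
width: 0.0545
grasp_force: 29.8
```

Request:
jog_arm(
  commands=[
    {"slide":[0,0,-0.5],"dr":[0,0,0],"jaw":-1},
    {"slide":[0,0,-1.5],"dr":[0,0,0],"jaw":-1},
    {"slide":[0,0,-2],"dr":[0,0,0],"jaw":-1},
    {"slide":[0,0,-2],"dr":[0,0,0],"jaw":-1},
    {"slide":[0,0,-1.5],"dr":[0,0,0],"jaw":-1},
    {"slide":[0,0,-0.5],"dr":[0,0,0],"jaw":-1},
    {"slide":[-0.5,0,0],"dr":[0,0,0],"jaw":-1},
    {"slide":[-1.5,0,0],"dr":[0,0,0],"jaw":-1},
    {"slide":[-2,0,0],"dr":[0,0,0],"jaw":-1},
    {"slide":[-2,0,0],"dr":[0,0,0],"jaw":-1},
  ],
)

```text
clock: 5.98
position: [0.6099, 0.0312, 0.1172]
orientation: [-2.365, -2.065, 0.003]
ft_force: [-0.7, 0.0, -0.9]
width: 0.0545
grasp_force: 29.8
```

Request:
jog_arm(
  commands=[
    {"slide":[-2,0,0],"dr":[0,0,0],"jaw":-1},
    {"slide":[-2,0,0],"dr":[0,0,0],"jaw":-1},
    {"slide":[-2,0,0],"dr":[0,0,0],"jaw":-1},
    {"slide":[-2,0,0],"dr":[0,0,0],"jaw":-1},
    {"slide":[-1.4,0,0],"dr":[0,0,0],"jaw":-1},
    {"slide":[-0.5,0,0],"dr":[0,0,0],"jaw":-1},
    {"slide":[0,0,0],"dr":[0,0,0],"jaw":-1},
    {"slide":[0,0,0],"dr":[0,0,0],"jaw":-1},
    {"slide":[0,0,0],"dr":[0,0,0],"jaw":-1},
    {"slide":[0,0,0],"dr":[0,0,0],"jaw":-1},
  ],
)

```text
clock: 6.82
position: [0.5975, -0.0645, 0.1187]
orientation: [-2.366, -2.067, -0.0]
ft_force: [0.0, -0.9, -1.1]
width: 0.0541
grasp_force: 29.8
```

```bash
python3 - <<'E'
from h import *
from rig import snapshot
s,d=wrist("w2");np.savez("w2.npz",**d);print(s["width"],s["grasp_force"])
t=snapshot("scene")["pixels"][130:280,180:360]
cv2.imwrite("pics/both.png",np.hstack([cv2.resize(d["pixels"],(512,384)),cv2.resize(t,(280,233)).repeat(1,0) if 0 else cv2.copyMakeBorder(cv2.resize(t,(280,233)),0,151,0,0,0)])[...,::-1])
E
```

```text
tcp [ 0.5975 -0.0645  0.1187] tool-y yaw -7.73 tilt 0.01
0.05413809946957672 29.81456296878605
```

View pics/both.png

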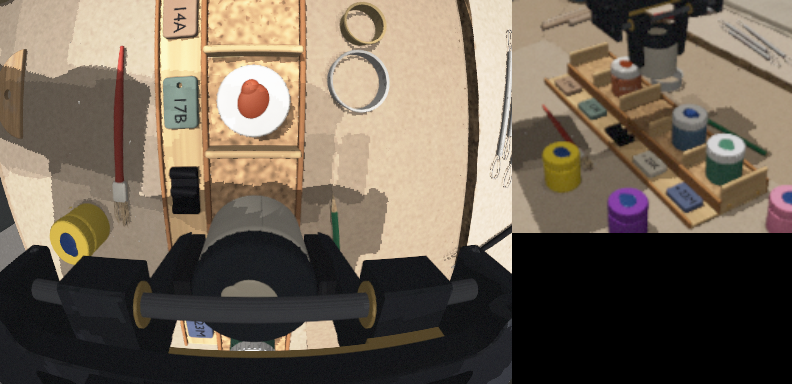

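The cream pot is held upright over the spare bay. The rest is at (185,190), the rust lid at (253,101) and the dividers at rows 48 and 153. I check alignment before lowering.

```bash
python3 - <<'E'
from h import *
d=dict(np.load("w2.npz"))
for n,p,z,o in(("green",(181,102),.015,0),("rest",(185,190),.017,0)):
    q=fish(d,p,z)[:2];print(n,"bay",(q+.0625*RX).round(4))
print("rust",fish(d,(253.5,101),.071).round(4),"div",fish(d,(253,48.5),.045).round(4),fish(d,(253.5,153.5),.045).round(4))
print("cream lid",fish(d,(253,278),.083+.0787).round(4))
E
```

```text
green bay [0.6094 0.0139]
rest bay [ 0.5991 -0.0631]
rust [0.6084 0.0141 0.071 ] div [0.6133 0.0528 0.045 ] [ 0.6031 -0.0253  0.045 ]
cream lid [ 0.5989 -0.0553  0.1617]
```

```bash
python3 - <<'E'
from h import *
from scipy.optimize import least_squares
d=dict(np.load("w2.npz"));g=d["pixels"].astype(int).max(-1)
E=[]
for u in range(215,292,4):
    col=g[205:265,u]; i=np.where(col<60)[0]
    if len(i): E.append(fish(d,(u,205+i[0]),.1617)[:2])
E=np.array(E)
f=lambda p:np.hypot(*(E-p).T)-.0285
r=least_squares(f,E.mean(0)-[0,.02],loss="soft_l1",f_scale=.001);print(r.x.round(4),np.abs(r.fun).mean(),len(E))
E
```

```text
[ 0.5984 -0.0617] 0.00017867389200957074 20
```

Request:
jog_arm(
  commands=[
    {"slide":[-0.25,0,1],"dr":[0,0,0],"jaw":-1},
    {"slide":[0,0,2],"dr":[0,0,0],"jaw":-1},
    {"slide":[0,0,2],"dr":[0,0,0],"jaw":-1},
    {"slide":[0,0,1.4],"dr":[0,0,0],"jaw":-1},
    {"slide":[0,0,0.6],"dr":[0,0,0],"jaw":-1},
    {"slide":[0,0,0.4],"dr":[0,0,0],"jaw":-1},
    {"slide":[0,0,0.2],"dr":[0,0,0],"jaw":-1},
    {"slide":[0,0,0.2],"dr":[0,0,0],"jaw":-1},
    {"slide":[0,0,0.1],"dr":[0,0,0],"jaw":-1},
    {"slide":[0,0,0.1],"dr":[0,0,0],"jaw":-1},
  ],
)

```text
clock: 7.75
position: [0.5974, -0.068, 0.0393]
orientation: [2.367, 2.065, 0.001]
ft_force: [0.2, 0.2, -0.9]
width: 0.0547
grasp_force: 29.8
```

Request:
jog_arm(
  commands=[
    {"slide":[0,0,0],"dr":[0,0,0],"jaw":-1},
    {"slide":[0,0,0],"dr":[0,0,0],"jaw":1},
    {"slide":[0,0,0],"dr":[0,0,0],"jaw":1},
    {"slide":[0,0,0],"dr":[0,0,0],"jaw":1},
    {"slide":[0,0,0],"dr":[0,0,0],"jaw":1},
    {"slide":[0,0,0],"dr":[0,0,0],"jaw":1},
    {"slide":[0,0,0],"dr":[0,0,0],"jaw":1},
    {"slide":[0,0,0],"dr":[0,0,0],"jaw":1},
    {"slide":[0,0,0],"dr":[0,0,0],"jaw":1},
    {"slide":[0,0,0],"dr":[0,0,0],"jaw":1},
  ],
)

```text
clock: 8.58
position: [0.5971, -0.0679, 0.0387]
orientation: [-2.367, -2.065, 0.0]
ft_force: [0.1, 0.2, -0.2]
width: 0.0882
grasp_force: 0.0
```

Request:
jog_arm(
  commands=[
    {"slide":[0,0,-1],"dr":[0,0,0],"jaw":1},
    {"slide":[0,0,-2],"dr":[0,0,0],"jaw":1},
    {"slide":[0,0,-2],"dr":[0,0,0],"jaw":1},
    {"slide":[0,0,-1],"dr":[0,0,0],"jaw":1},
    {"slide":[1,0,0],"dr":[0,0,0],"jaw":1},
    {"slide":[2.4,0,0],"dr":[0,0,0],"jaw":1},
    {"slide":[2.4,0,0],"dr":[0,0,0],"jaw":1},
    {"slide":[1.5,0,0],"dr":[0,0,0],"jaw":1},
    {"slide":[1,0,0],"dr":[0,0,0],"jaw":1},
    {"slide":[0,0,0],"dr":[0,0,0],"jaw":1},
  ],
)

```text
clock: 9.42
position: [0.6081, 0.0165, 0.0981]
orientation: [-2.364, -2.067, 0.001]
ft_force: [0.7, -0.4, 0.4]
width: 0.0881
grasp_force: 0.0
```

Request:
jog_arm(
  commands=[
    {"slide":[0,0,1],"dr":[0,0,0],"jaw":1},
    {"slide":[0,0,1.75],"dr":[0,0,0],"jaw":1},
    {"slide":[0,0,2],"dr":[0,0,0],"jaw":1},
    {"slide":[0,0,1],"dr":[0,0,0],"jaw":1},
    {"slide":[0,0,0.5],"dr":[0,0,0],"jaw":1},
    {"slide":[0,0,0],"dr":[0,0,0],"jaw":1},
    {"slide":[0,0,0],"dr":[0,0,0],"jaw":-1},
    {"slide":[0,0,0],"dr":[0,0,0],"jaw":-1},
    {"slide":[0,0,0],"dr":[0,0,0],"jaw":-1},
    {"slide":[0,0,0],"dr":[0,0,0],"jaw":-1},
  ],
)

```text
clock: 10.25
position: [0.6087, 0.0143, 0.037]
orientation: [2.366, 2.065, 0.001]
ft_force: [-0.4, -0.6, 0.1]
width: 0.0634
grasp_force: 0.0
```

Request:
jog_arm(
  commands=[
    {"slide":[0,0,0],"dr":[0,0,0],"jaw":-1},
    {"slide":[0,0,0],"dr":[0,0,0],"jaw":-1},
    {"slide":[0,0,0],"dr":[0,0,0],"jaw":-1},
    {"slide":[0,0,0],"dr":[0,0,0],"jaw":-1},
    {"slide":[0,0,0],"dr":[0,0,0],"jaw":-1},
    {"slide":[0,0,0],"dr":[0,0,0],"jaw":-1},
    {"slide":[0,0,0],"dr":[0,0,0],"jaw":-1},
    {"slide":[0,0,0],"dr":[0,0,0],"jaw":-1},
    {"slide":[0,0,0],"dr":[0,0,0],"jaw":-1},
    {"slide":[0,0,0],"dr":[0,0,0],"jaw":-1},
  ],
)

```text
clock: 11.08
position: [0.6084, 0.0143, 0.0364]
orientation: [2.367, 2.065, 0.0]
ft_force: [-3.0, -0.7, 4.9]
width: 0.0462
grasp_force: 30.0
```

Request:
jog_arm(
  commands=[
    {"slide":[0,0,-0.5],"dr":[0,0,0],"jaw":-1},
    {"slide":[0,0,-1.5],"dr":[0,0,0],"jaw":-1},
    {"slide":[0,0,-2],"dr":[0,0,0],"jaw":-1},
    {"slide":[0,0,-1.5],"dr":[0,0,0],"jaw":-1},
    {"slide":[0,0,-0.5],"dr":[0,0,0],"jaw":-1},
    {"slide":[1,0,0],"dr":[0,0,0],"jaw":-1},
    {"slide":[2,0,0],"dr":[0,0,0],"jaw":-1},
    {"slide":[2,0,0],"dr":[0,0,0],"jaw":-1},
    {"slide":[2,0,0],"dr":[0,0,0],"jaw":-1},
    {"slide":[1,0,0],"dr":[0,0,0],"jaw":-1},
  ],
)

```text
clock: 11.92
position: [0.6187, 0.0962, 0.0948]
orientation: [-2.364, -2.066, 0.002]
ft_force: [0.3, -0.8, -1.9]
width: 0.0467
grasp_force: 30.0
```

Request:
jog_arm(
  commands=[
    {"slide":[0,0,0],"dr":[0,0,0],"jaw":-1},
    {"slide":[0,0,0],"dr":[0,0,0],"jaw":-1},
    {"slide":[0,0,1],"dr":[0,0,0],"jaw":-1},
    {"slide":[0,0,2],"dr":[0,0,0],"jaw":-1},
    {"slide":[0,0,1.5],"dr":[0,0,0],"jaw":-1},
    {"slide":[0,0,0.7],"dr":[0,0,0],"jaw":-1},
    {"slide":[0,0,0.4],"dr":[0,0,0],"jaw":-1},
    {"slide":[0,0,0.2],"dr":[0,0,0],"jaw":-1},
    {"slide":[0,0,0.1],"dr":[0,0,0],"jaw":-1},
    {"slide":[0,0,0.1],"dr":[0,0,0],"jaw":-1},
  ],
)

```text
clock: 12.75
position: [0.6197, 0.0934, 0.0368]
orientation: [2.367, 2.064, 0.001]
ft_force: [0.5, 0.7, -0.4]
width: 0.0466
grasp_force: 30.0
```

Request:
jog_arm(
  commands=[
    {"slide":[0,0,0],"dr":[0,0,0],"jaw":-1},
    {"slide":[0,0,0],"dr":[0,0,0],"jaw":1},
    {"slide":[0,0,0],"dr":[0,0,0],"jaw":1},
    {"slide":[0,0,0],"dr":[0,0,0],"jaw":1},
    {"slide":[0,0,0],"dr":[0,0,0],"jaw":1},
    {"slide":[0,0,0],"dr":[0,0,0],"jaw":1},
    {"slide":[0,0,0],"dr":[0,0,0],"jaw":1},
    {"slide":[0,0,0],"dr":[0,0,0],"jaw":1},
    {"slide":[0,0,0],"dr":[0,0,0],"jaw":1},
    {"slide":[0,0,0],"dr":[0,0,0],"jaw":1},
  ],
)

```text
clock: 13.58
position: [0.6193, 0.0936, 0.0362]
orientation: [-2.367, -2.065, 0.0]
ft_force: [0.1, 0.2, 1.2]
width: 0.0881
grasp_force: 0.0
```

Request:
jog_arm(
  commands=[
    {"slide":[0,0,-1],"dr":[0,0,0],"jaw":1},
    {"slide":[0,0,-2],"dr":[0,0,0],"jaw":1},
    {"slide":[0,0,-3],"dr":[0,0,0],"jaw":1},
    {"slide":[0,0,-3],"dr":[0,0,0],"jaw":1},
    {"slide":[-1,-0.2,-1],"dr":[0,0,0],"jaw":1},
    {"slide":[-3,0,0],"dr":[0,0,0],"jaw":1},
    {"slide":[-3,0,0],"dr":[0,0,0],"jaw":1},
    {"slide":[-3,0,0],"dr":[0,0,0],"jaw":1},
    {"slide":[-3,0,0],"dr":[0,0,0],"jaw":1},
    {"slide":[-3,0,0],"dr":[0,0,0],"jaw":1},
  ],
)

```text
clock: 14.42
position: [0.5947, -0.0664, 0.1362]
orientation: [-2.367, -2.065, 0.0]
ft_force: [0.2, 1.0, -0.0]
width: 0.0882
grasp_force: 0.0
```

Request:
jog_arm(
  commands=[
    {"slide":[-3,0,0],"dr":[0,0,0],"jaw":1},
    {"slide":[-3,0,0],"dr":[0,0,0],"jaw":1},
    {"slide":[-3,0,0],"dr":[0,0,0],"jaw":1},
    {"slide":[-3,0,0],"dr":[0,0,0],"jaw":1},
    {"slide":[-3,0,0],"dr":[0,0,0],"jaw":1},
    {"slide":[-1,0,0],"dr":[0,0,0],"jaw":1},
    {"slide":[0,0,0],"dr":[0,0,0],"jaw":1},
    {"slide":[0,0,0],"dr":[0,0,0],"jaw":1},
    {"slide":[0,0,0],"dr":[0,0,0],"jaw":1},
    {"slide":[0,0,0],"dr":[0,0,0],"jaw":1},
  ],
)

```text
clock: 15.25
position: [0.5741, -0.2217, 0.1363]
orientation: [-2.365, -2.067, -0.0]
ft_force: [0.4, 0.6, -0.6]
width: 0.0881
grasp_force: 0.0
```

```bash
python3 - <<'E'
from h import *
s,d=wrist("w3");np.savez("w3.npz",**d)
E
```

```text
tcp [ 0.5741 -0.2217  0.1363] tool-y yaw -7.7 tilt 0.02
```

View pics/w3.png

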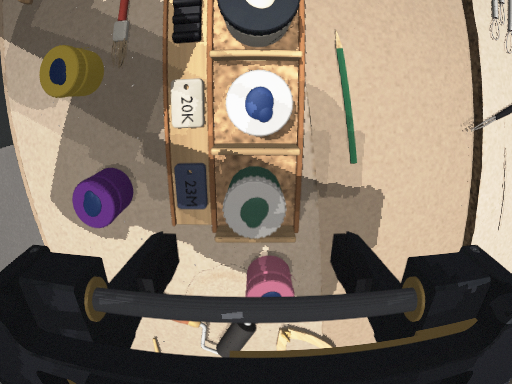

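The green lid is at (254,206), the blue lid at (259,103), the blue tile at (191,186) and the cream tile at (187,103). The parked cream pot is at (258,5), and the pink pot at (268,280) stands beyond the rack end.

```bash
python3 - <<'E'
from h import *
d=dict(np.load("w3.npz"))
for n,p in(("green",(254.5,206)),("blue",(259,103)),("pink?",(268,275))):print(n,fish(d,p,.071 if n!="pink?" else .051).round(4))
for n,p in(("bluetile",(191,186)),("creamtile",(187,103.5))):print(n,"bay",(fish(d,p,.015)[:2]+.0625*RX).round(4))
for p in((257,54),(256.5,150),(256,239)):print("div",fish(d,p,.045).round(4))
E
```

```text
green [ 0.5751 -0.2213  0.071 ]
blue [ 0.5886 -0.1452  0.071 ]
pink? [ 0.5774 -0.2992  0.051 ]
bluetile bay [ 0.5767 -0.2227]
creamtile bay [ 0.5869 -0.1452]
div [ 0.5926 -0.1063  0.045 ]
div [ 0.5819 -0.1833  0.045 ]
div [ 0.5709 -0.2629  0.045 ]
```

Request:
jog_arm(
  commands=[
    {"slide":[0,0.1,1],"dr":[0,0,0],"jaw":1},
    {"slide":[0,0,2.5],"dr":[0,0,0],"jaw":1},
    {"slide":[0,0,2.5],"dr":[0,0,0],"jaw":1},
    {"slide":[0,0,2],"dr":[0,0,0],"jaw":1},
    {"slide":[0,0,1.5],"dr":[0,0,0],"jaw":1},
    {"slide":[0,0,0.5],"dr":[0,0,0],"jaw":1},
    {"slide":[0,0,0],"dr":[0,0,0],"jaw":1},
    {"slide":[0,0,0],"dr":[0,0,0],"jaw":-1},
    {"slide":[0,0,0],"dr":[0,0,0],"jaw":-1},
    {"slide":[0,0,0],"dr":[0,0,0],"jaw":-1},
  ],
)

```text
clock: 16.13
position: [0.5753, -0.2235, 0.0373]
orientation: [2.366, 2.064, 0.001]
ft_force: [0.5, 0.6, 0.6]
width: 0.0702
grasp_force: 0.0
```

Request:
jog_arm(
  commands=[
    {"slide":[0,0,0],"dr":[0,0,0],"jaw":-1},
    {"slide":[0,0,0],"dr":[0,0,0],"jaw":-1},
    {"slide":[0,0,0],"dr":[0,0,0],"jaw":-1},
    {"slide":[0,0,0],"dr":[0,0,0],"jaw":-1},
    {"slide":[0,0,0],"dr":[0,0,0],"jaw":-1},
    {"slide":[0,0,0],"dr":[0,0,0],"jaw":-1},
    {"slide":[0,0,0],"dr":[0,0,0],"jaw":-1},
    {"slide":[0,0,0],"dr":[0,0,0],"jaw":-1},
    {"slide":[0,0,0],"dr":[0,0,0],"jaw":-1},
    {"slide":[0,0,0],"dr":[0,0,0],"jaw":-1},
  ],
)

```text
clock: 16.97
position: [0.5749, -0.2234, 0.0365]
orientation: [2.367, 2.065, -0.0]
ft_force: [-2.5, 1.5, 5.4]
width: 0.0474
grasp_force: 30.0
```

Request:
jog_arm(
  commands=[
    {"slide":[0,0,-0.5],"dr":[0,0,0],"jaw":-1},
    {"slide":[0,0,-1.5],"dr":[0,0,0],"jaw":-1},
    {"slide":[0,0,-2],"dr":[0,0,0],"jaw":-1},
    {"slide":[0,0,-2.5],"dr":[0,0,0],"jaw":-1},
    {"slide":[0,0,-2],"dr":[0,0,0],"jaw":-1},
    {"slide":[0,0.1,-0.5],"dr":[0,0,0],"jaw":-1},
    {"slide":[1,0,0],"dr":[0,0,0],"jaw":-1},
    {"slide":[2,0,0],"dr":[0,0,0],"jaw":-1},
    {"slide":[2.5,0,0],"dr":[0,0,0],"jaw":-1},
    {"slide":[2.5,0,0],"dr":[0,0,0],"jaw":-1},
  ],
)

```text
clock: 17.8
position: [0.5861, -0.1426, 0.1242]
orientation: [-2.366, -2.062, 0.002]
ft_force: [0.8, 0.0, -0.9]
width: 0.0472
grasp_force: 30.0
```

Request:
jog_arm(
  commands=[
    {"slide":[2.5,0,0],"dr":[0,0,0],"jaw":-1},
    {"slide":[2.5,0,0],"dr":[0,0,0],"jaw":-1},
    {"slide":[2.5,0,0],"dr":[0,0,0],"jaw":-1},
    {"slide":[2.5,0,0],"dr":[0,0,0],"jaw":-1},
    {"slide":[2.5,0,0],"dr":[0,0,0],"jaw":-1},
    {"slide":[2,0,0],"dr":[0,0,0],"jaw":-1},
    {"slide":[1,0,0],"dr":[0,0,0],"jaw":-1},
    {"slide":[0.4,0,0],"dr":[0,0,0],"jaw":-1},
    {"slide":[0,0,0],"dr":[0,0,0],"jaw":-1},
    {"slide":[0,0,0],"dr":[0,0,0],"jaw":-1},
  ],
)

```text
clock: 18.63
position: [0.6081, 0.0127, 0.1257]
orientation: [-2.367, -2.065, 0.001]
ft_force: [-0.1, -0.5, -0.8]
width: 0.0474
grasp_force: 30.0
```

Good; lowering into bay 2 and releasing.

Request:
jog_arm(
  commands=[
    {"slide":[0,0,1],"dr":[0,0,0],"jaw":-1},
    {"slide":[0,0,2],"dr":[0,0,0],"jaw":-1},
    {"slide":[0,0,2],"dr":[0,0,0],"jaw":-1},
    {"slide":[0,0,2],"dr":[0,0,0],"jaw":-1},
    {"slide":[0,0,0.8],"dr":[0,0,0],"jaw":-1},
    {"slide":[0,0,0.5],"dr":[0,0,0],"jaw":-1},
    {"slide":[0,0,0.3],"dr":[0,0,0],"jaw":-1},
    {"slide":[0,0,0.2],"dr":[0,0,0],"jaw":-1},
    {"slide":[0,0,0.1],"dr":[0,0,0],"jaw":-1},
    {"slide":[0,0,0.1],"dr":[0,0,0],"jaw":-1},
  ],
)

```text
clock: 19.47
position: [0.6087, 0.0133, 0.0369]
orientation: [2.366, 2.065, 0.001]
ft_force: [0.9, 0.2, -0.3]
width: 0.0474
grasp_force: 30.0
```

Request:
jog_arm(
  commands=[
    {"slide":[0,0,0],"dr":[0,0,0],"jaw":-1},
    {"slide":[0,0,0],"dr":[0,0,0],"jaw":1},
    {"slide":[0,0,0],"dr":[0,0,0],"jaw":1},
    {"slide":[0,0,0],"dr":[0,0,0],"jaw":1},
    {"slide":[0,0,0],"dr":[0,0,0],"jaw":1},
    {"slide":[0,0,0],"dr":[0,0,0],"jaw":1},
    {"slide":[0,0,0],"dr":[0,0,0],"jaw":1},
    {"slide":[0,0,0],"dr":[0,0,0],"jaw":1},
    {"slide":[0,0,0],"dr":[0,0,0],"jaw":1},
    {"slide":[0,0,0],"dr":[0,0,0],"jaw":1},
  ],
)

```text
clock: 20.3
position: [0.6083, 0.0133, 0.0362]
orientation: [-2.367, -2.065, 0.0]
ft_force: [-0.0, -0.3, 0.1]
width: 0.0883
grasp_force: 0.0
```

Request:
jog_arm(
  commands=[
    {"slide":[0,0,-1],"dr":[0,0,0],"jaw":1},
    {"slide":[0,0,-2.5],"dr":[0,0,0],"jaw":1},
    {"slide":[0,0,-2.5],"dr":[0,0,0],"jaw":1},
    {"slide":[0,0,-1],"dr":[0,0,0],"jaw":1},
    {"slide":[-1,0.2,0],"dr":[0,0,0],"jaw":1},
    {"slide":[-3,0,0],"dr":[0,0,0],"jaw":1},
    {"slide":[-3,0,0],"dr":[0,0,0],"jaw":1},
    {"slide":[-3,0,0],"dr":[0,0,0],"jaw":1},
    {"slide":[-3,0,0],"dr":[0,0,0],"jaw":1},
    {"slide":[-2,0,0],"dr":[0,0,0],"jaw":1},
  ],
)

```text
clock: 21.13
position: [0.5888, -0.1386, 0.1049]
orientation: [-2.368, -2.062, 0.002]
ft_force: [0.5, 0.2, 0.4]
width: 0.088
grasp_force: 0.0
```

Request:
jog_arm(
  commands=[
    {"slide":[-0.9,0,0],"dr":[0,0,0],"jaw":1},
    {"slide":[0,0,0],"dr":[0,0,0],"jaw":1},
    {"slide":[0,0,1],"dr":[0,0,0],"jaw":1},
    {"slide":[0,0,2],"dr":[0,0,0],"jaw":1},
    {"slide":[0,0,2],"dr":[0,0,0],"jaw":1},
    {"slide":[0,0,1.5],"dr":[0,0,0],"jaw":1},
    {"slide":[0,0,0.5],"dr":[0,0,0],"jaw":1},
    {"slide":[0,0,0],"dr":[0,0,0],"jaw":1},
    {"slide":[0,0,0],"dr":[0,0,0],"jaw":-1},
    {"slide":[0,0,0],"dr":[0,0,0],"jaw":-1},
  ],
)

```text
clock: 21.97
position: [0.5892, -0.1441, 0.0371]
orientation: [2.366, 2.065, 0.001]
ft_force: [0.1, 0.5, 0.3]
width: 0.0771
grasp_force: 0.0
```

Request:
jog_arm(
  commands=[
    {"slide":[0,0,0],"dr":[0,0,0],"jaw":-1},
    {"slide":[0,0,0],"dr":[0,0,0],"jaw":-1},
    {"slide":[0,0,0],"dr":[0,0,0],"jaw":-1},
    {"slide":[0,0,0],"dr":[0,0,0],"jaw":-1},
    {"slide":[0,0,0],"dr":[0,0,0],"jaw":-1},
    {"slide":[0,0,0],"dr":[0,0,0],"jaw":-1},
    {"slide":[0,0,0],"dr":[0,0,0],"jaw":-1},
    {"slide":[0,0,0],"dr":[0,0,0],"jaw":-1},
    {"slide":[0,0,0],"dr":[0,0,0],"jaw":-1},
    {"slide":[0,0,0],"dr":[0,0,0],"jaw":-1},
  ],
)

```text
clock: 22.8
position: [0.5886, -0.1445, 0.0365]
orientation: [2.367, 2.065, -0.0]
ft_force: [-3.6, 0.9, 6.2]
width: 0.0469
grasp_force: 30.0
```

Request:
jog_arm(
  commands=[
    {"slide":[0,0,-0.5],"dr":[0,0,0],"jaw":-1},
    {"slide":[0,0,-1.5],"dr":[0,0,0],"jaw":-1},
    {"slide":[0,0,-2],"dr":[0,0,0],"jaw":-1},
    {"slide":[0,0,-1.5],"dr":[0,0,0],"jaw":-1},
    {"slide":[0,-0.1,-0.5],"dr":[0,0,0],"jaw":-1},
    {"slide":[-1,0,0],"dr":[0,0,0],"jaw":-1},
    {"slide":[-2,0,0],"dr":[0,0,0],"jaw":-1},
    {"slide":[-2,0,0],"dr":[0,0,0],"jaw":-1},
    {"slide":[-2,0,0],"dr":[0,0,0],"jaw":-1},
    {"slide":[-0.9,0,0],"dr":[0,0,0],"jaw":-1},
  ],
)

```text
clock: 23.63
position: [0.5761, -0.2251, 0.0948]
orientation: [-2.368, -2.062, 0.001]
ft_force: [0.3, 0.2, -1.7]
width: 0.0464
grasp_force: 30.0
```

Request:
jog_arm(
  commands=[
    {"slide":[0,0,0],"dr":[0,0,0],"jaw":-1},
    {"slide":[0,0,0],"dr":[0,0,0],"jaw":-1},
    {"slide":[0,0,1],"dr":[0,0,0],"jaw":-1},
    {"slide":[0,0,2],"dr":[0,0,0],"jaw":-1},
    {"slide":[0,0,1.5],"dr":[0,0,0],"jaw":-1},
    {"slide":[0,0,0.7],"dr":[0,0,0],"jaw":-1},
    {"slide":[0,0,0.4],"dr":[0,0,0],"jaw":-1},
    {"slide":[0,0,0.2],"dr":[0,0,0],"jaw":-1},
    {"slide":[0,0,0.1],"dr":[0,0,0],"jaw":-1},
    {"slide":[0,0,0.1],"dr":[0,0,0],"jaw":-1},
  ],
)

```text
clock: 24.47
position: [0.5774, -0.2226, 0.0368]
orientation: [2.366, 2.065, 0.001]
ft_force: [-0.1, -0.1, -0.7]
width: 0.0464
grasp_force: 30.0
```

Request:
jog_arm(
  commands=[
    {"slide":[0,0,0],"dr":[0,0,0],"jaw":-1},
    {"slide":[0,0,0],"dr":[0,0,0],"jaw":1},
    {"slide":[0,0,0],"dr":[0,0,0],"jaw":1},
    {"slide":[0,0,0],"dr":[0,0,0],"jaw":1},
    {"slide":[0,0,0],"dr":[0,0,0],"jaw":1},
    {"slide":[0,0,0],"dr":[0,0,0],"jaw":1},
    {"slide":[0,0,0],"dr":[0,0,0],"jaw":1},
    {"slide":[0,0,0],"dr":[0,0,0],"jaw":1},
    {"slide":[0,0,0],"dr":[0,0,0],"jaw":1},
    {"slide":[0,0,0],"dr":[0,0,0],"jaw":1},
  ],
)

```text
clock: 25.3
position: [0.577, -0.2226, 0.0362]
orientation: [-2.367, -2.065, -0.0]
ft_force: [-0.9, 0.6, -0.0]
width: 0.0883
grasp_force: 0.0
```

Request:
jog_arm(
  commands=[
    {"slide":[0,0,-1],"dr":[0,0,0],"jaw":1},
    {"slide":[0,0,-3],"dr":[0,0,0],"jaw":1},
    {"slide":[0,0,-3],"dr":[0,0,0],"jaw":1},
    {"slide":[0,0,-1],"dr":[0,0,0],"jaw":1},
    {"slide":[1,-0.1,0],"dr":[0,0,0],"jaw":1},
    {"slide":[3,0,0],"dr":[0,0,0],"jaw":1},
    {"slide":[3,0,0],"dr":[0,0,0],"jaw":1},
    {"slide":[3,0,0],"dr":[0,0,0],"jaw":1},
    {"slide":[3,0,0],"dr":[0,0,0],"jaw":1},
    {"slide":[2,0,0],"dr":[0,0,0],"jaw":1},
  ],
)

```text
clock: 26.13
position: [0.5955, -0.0704, 0.1147]
orientation: [-2.364, -2.065, 0.002]
ft_force: [0.2, 0.2, 0.6]
width: 0.0885
grasp_force: 0.0
```

Request:
jog_arm(
  commands=[
    {"slide":[0.9,0,0],"dr":[0,0,0],"jaw":1},
    {"slide":[0,0,0],"dr":[0,0,0],"jaw":1},
    {"slide":[0,0,1],"dr":[0,0,0],"jaw":1},
    {"slide":[0,0,2.5],"dr":[0,0,0],"jaw":1},
    {"slide":[0,0,2.5],"dr":[0,0,0],"jaw":1},
    {"slide":[0,0,1.2],"dr":[0,0,0],"jaw":1},
    {"slide":[0,0,0.5],"dr":[0,0,0],"jaw":1},
    {"slide":[0,0,0],"dr":[0,0,0],"jaw":1},
    {"slide":[0,0,0],"dr":[0,0,0],"jaw":-1},
    {"slide":[0,0,0],"dr":[0,0,0],"jaw":-1},
  ],
)

```text
clock: 26.97
position: [0.598, -0.0656, 0.0401]
orientation: [2.367, 2.064, 0.001]
ft_force: [-0.7, 0.4, 0.2]
width: 0.0769
grasp_force: 0.0
```

Request:
jog_arm(
  commands=[
    {"slide":[0,0,0],"dr":[0,0,0],"jaw":-1},
    {"slide":[0,0,0],"dr":[0,0,0],"jaw":-1},
    {"slide":[0,0,0],"dr":[0,0,0],"jaw":-1},
    {"slide":[0,0,0],"dr":[0,0,0],"jaw":-1},
    {"slide":[0,0,0],"dr":[0,0,0],"jaw":-1},
    {"slide":[0,0,0],"dr":[0,0,0],"jaw":-1},
    {"slide":[0,0,0],"dr":[0,0,0],"jaw":-1},
    {"slide":[0,0,0],"dr":[0,0,0],"jaw":-1},
    {"slide":[0,0,0],"dr":[0,0,0],"jaw":-1},
    {"slide":[0,0,0],"dr":[0,0,0],"jaw":-1},
  ],
)

```text
clock: 27.8
position: [0.5978, -0.065, 0.0397]
orientation: [2.367, 2.065, 0.001]
ft_force: [-0.4, 0.6, 6.2]
width: 0.0546
grasp_force: 30.0
```

Request:
jog_arm(
  commands=[
    {"slide":[0,0,-0.5],"dr":[0,0,0],"jaw":-1},
    {"slide":[0,0,-1.5],"dr":[0,0,0],"jaw":-1},
    {"slide":[0,0,-2],"dr":[0,0,0],"jaw":-1},
    {"slide":[0,0,-1.5],"dr":[0,0,0],"jaw":-1},
    {"slide":[0,0,-0.5],"dr":[0,0,0],"jaw":-1},
    {"slide":[-1,0,0],"dr":[0,0,0],"jaw":-1},
    {"slide":[-2,0,0],"dr":[0,0,0],"jaw":-1},
    {"slide":[-2,0,0],"dr":[0,0,0],"jaw":-1},
    {"slide":[-2,0,0],"dr":[0,0,0],"jaw":-1},
    {"slide":[-1,0,0],"dr":[0,0,0],"jaw":-1},
  ],
)

```text
clock: 28.63
position: [0.5858, -0.1466, 0.0979]
orientation: [-2.368, -2.062, 0.002]
ft_force: [0.1, 0.6, -1.1]
width: 0.0547
grasp_force: 30.0
```

Request:
jog_arm(
  commands=[
    {"slide":[0,0,0],"dr":[0,0,0],"jaw":-1},
    {"slide":[0,0,0],"dr":[0,0,0],"jaw":-1},
    {"slide":[0,0,1],"dr":[0,0,0],"jaw":-1},
    {"slide":[0,0,2],"dr":[0,0,0],"jaw":-1},
    {"slide":[0,0,1.5],"dr":[0,0,0],"jaw":-1},
    {"slide":[0,0,0.7],"dr":[0,0,0],"jaw":-1},
    {"slide":[0,0,0.4],"dr":[0,0,0],"jaw":-1},
    {"slide":[0,0,0.2],"dr":[0,0,0],"jaw":-1},
    {"slide":[0,0,0.1],"dr":[0,0,0],"jaw":-1},
    {"slide":[0,0,0.1],"dr":[0,0,0],"jaw":-1},
  ],
)

```text
clock: 29.47
position: [0.5871, -0.1441, 0.0398]
orientation: [2.366, 2.065, 0.001]
ft_force: [1.3, -0.0, -0.8]
width: 0.0542
grasp_force: 30.0
```

Request:
jog_arm(
  commands=[
    {"slide":[0,0,0],"dr":[0,0,0],"jaw":-1},
    {"slide":[0,0,0],"dr":[0,0,0],"jaw":1},
    {"slide":[0,0,0],"dr":[0,0,0],"jaw":1},
    {"slide":[0,0,0],"dr":[0,0,0],"jaw":1},
    {"slide":[0,0,0],"dr":[0,0,0],"jaw":1},
    {"slide":[0,0,0],"dr":[0,0,0],"jaw":1},
    {"slide":[0,0,0],"dr":[0,0,0],"jaw":1},
    {"slide":[0,0,0],"dr":[0,0,0],"jaw":1},
    {"slide":[0,0,0],"dr":[0,0,0],"jaw":1},
    {"slide":[0,0,0],"dr":[0,0,0],"jaw":1},
  ],
)

```text
clock: 30.3
position: [0.5867, -0.1442, 0.0392]
orientation: [-2.367, -2.065, 0.0]
ft_force: [0.8, -0.5, 0.1]
width: 0.0881
grasp_force: 0.0
```

Request:
jog_arm(
  commands=[
    {"slide":[0,0,-1],"dr":[0,0,0],"jaw":1},
    {"slide":[0,0,-3],"dr":[0,0,0],"jaw":1},
    {"slide":[0,0,-3],"dr":[0,0,0],"jaw":1},
    {"slide":[0,0,-3],"dr":[0,0,0],"jaw":1},
    {"slide":[0,0,-3],"dr":[0,0,0],"jaw":1},
    {"slide":[0,-3,-2],"dr":[0,0,0],"jaw":1},
    {"slide":[0,-3,0],"dr":[0,0,0],"jaw":1},
    {"slide":[0,-3,0],"dr":[0,0,0],"jaw":1},
    {"slide":[0,-3,0],"dr":[0,0,0],"jaw":1},
    {"slide":[0,-3,0],"dr":[0,0,0],"jaw":1},
  ],
)

```text
clock: 31.13
position: [0.4366, -0.1234, 0.19]
orientation: [2.366, 2.065, 0.0]
ft_force: [-0.4, -0.5, 1.2]
width: 0.0882
grasp_force: 0.0
```

Request:
jog_arm(
  commands=[
    {"slide":[0,-2,0],"dr":[0,0,0],"jaw":1},
    {"slide":[0,-2,0],"dr":[0,0,0],"jaw":1},
    {"slide":[0,0,0],"dr":[0,0,0],"jaw":1},
    {"slide":[0,0,0],"dr":[0,0,0],"jaw":1},
    {"slide":[0,0,0],"dr":[0,0,0],"jaw":1},
    {"slide":[0,0,0],"dr":[0,0,0],"jaw":1},
    {"slide":[0,0,0],"dr":[0,0,0],"jaw":1},
    {"slide":[0,0,0],"dr":[0,0,0],"jaw":1},
    {"slide":[0,0,0],"dr":[0,0,0],"jaw":1},
    {"slide":[0,0,0],"dr":[0,0,0],"jaw":1},
  ],
)

```text
clock: 31.97
position: [0.3986, -0.1184, 0.1891]
orientation: [-2.367, -2.065, 0.0]
ft_force: [0.2, -1.3, -0.0]
width: 0.0882
grasp_force: 0.0
```

```bash
python3 - <<'E'
from h import *
from rig import snapshot
a=snapshot("top")["pixels"][130:230,165:365];b=snapshot("scene")["pixels"][120:290,160:380]
a=cv2.resize(a,(600,300),interpolation=2);b=cv2.resize(b,(388,300),interpolation=2)
c=np.zeros((600,600,3),np.uint8);c[:300]=a;c[300:,:388]=b
cv2.imwrite("pics/end.png",c[...,::-1])
E
```

```text
(no output)
```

View pics/end.png

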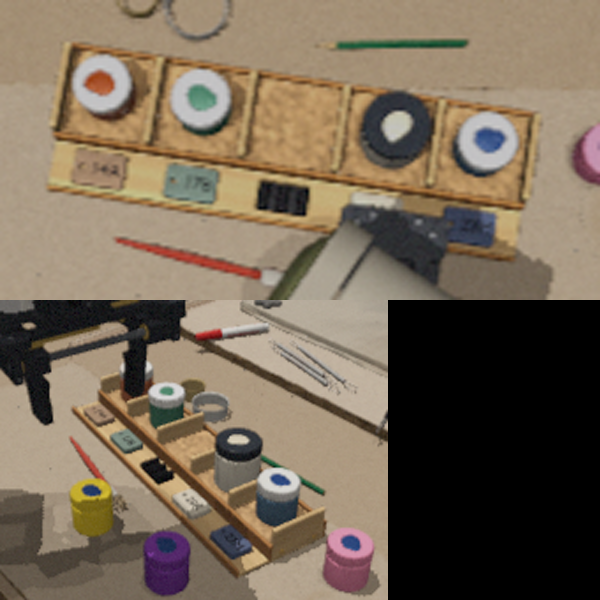

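All four pots are upright behind their own tiles: rust (102,85), green (200,98), cream (397,128) and blue (487,142). The spare bay at (300,115) is empty, and the look-alikes are untouched.

```bash
python3 -c "
from rig import workorder
print(workorder.finish_job())"
```

```text
the job is handed in; nothing more can be done
None
```

The job is handed in at about 32 s: all four pots stand upright behind their own tiles and the brush-rest bay is empty, as the last camera check showed; no verdict came back.

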